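# Hold the sonar unit in the corner of its mounting plate

### The arm

A 7-joint arm with a two-finger parallel gripper is mounted at the origin on the work surface. World frame = base frame: x ahead of the robot, y to its left, z up, the work surface at z = 0. Lengths are in m, angles in rad, forces in N, time in s.
With the tool pointing down it reaches from about 0.4 to 0.875 m from the base axis. Payload 19.3 kg.
Tool frame: the origin (TCP) lies at the very end of the fingers, on their centre line; the grasp point (between the pads) lies 19 mm behind it; z points along the fingers, y is the line along which they close (so a half turn about z gives the same grasp; the last joint's range is limited). The gripper opens to 85 mm and grips with 20 to 120 N. Pads are 22 mm wide; open, the fingers measure 114 mm over their backs; the gripper's body (76 mm by 85 mm) begins 54 mm behind the grasp point. The pads swing forward as they close: fully open they stand 13 mm farther back than shut.
Start: joints at [1.096, 0.521, -0.036, 1.599, 0.021, 1.021, -0.113], TCP at [0.246, -0.574, 0.231] pointing down, gripper open.
Joint ranges: [-2.91, 2.91], [-0.3, 2.13], [-1.5, 1.42], [0.17, 2.43], [-1.26, 4.41], [0.16, 1.93], [-2.52, 2.52]. Speed limits (rad/s): [1.89, 1.89, 2.39, 2.39, 3.01, 3.01, 3.01].

### API

Orientations are given as a rotation vector (axis times angle).
In Python, from station import sensors, eyes, workorder gives the robot as it stands.
- The arm moves only by the tool drive_tool, never from a script. Its argument "rows" is a list of rows, each a list of 7 numbers: the closure, from 0 (fully open) to 1 (shut), then the shift along the world's x, y, z in m, then the turn, a rotation vector about the world's x, y, z in degrees. In form: [[claw, tx, ty, tz, ax, ay, az], ...]. A call has 1 to 12 rows; each row is the pose to reach, as a shift and turn from the pose commanded when the call began; what a row does not reach only later rows make up. A row lasts 1/12 s, in which the tool goes at most 41.7 mm and 7.16 degrees, less where a joint would pass 70% of its speed; a pose out of reach is approached as far as the arm can. A call with a gripper value outside its range is refused whole. The fingers move at their own pace and stop on an object; "grip_force" is the grip in N (left out, the last holds). Time passes only in rows, so rows that repeat a pose let the fingers close. It gives the time, the measured TCP pose, the force, the opening and the grip force at its end, in the units of the state.
- sensors.get_state(): the state, without advancing time (a new reading comes with each control period).
- eyes.get_image(name): name is "side" or "top"; returns the picture (420x560x3 uint8, red, green, blue); there is no depth.
- eyes.get_calibration(name): a dict with "fx", "fy", "cx", "cy" (pixels), "rvec" (rotation vector, rad) and "tvec" (3), from world to camera coordinates, as OpenCV has them. Camera axes: x right, y down, z forward; pixel columns grow to the right and rows downward; lengths in m; the calibration is good to about 2 mm. A picture is of the moment at which its call begins. get_calibration takes no time and is no camera call.
- workorder.close_job(): hands the job in; it is judged then, once.
The state is a dict: "clock": time; "joints": joint angles; "dq": joint speeds; "joint_torque": joint torques, N m; "position": TCP position; "eef_rot": TCP orientation; "ft_force": force on the tool from outside, world axes, zero at the start; "wrist_torque": the same for the moment, N m; "opening": finger opening in m; "finger_force": force on a finger pad.
Only numpy, scipy, OpenCV 4.12 (cv2) and the standard library are available. Lean on these libraries where they do the work, as an engineer would, in place of code of your own. Each camera call takes 0.05 s, during which the arm holds its last target. There are 200 camera calls.

### The job

Pick up the larger grey sonar unit and set it flat on the aluminium mounting plate, its plain end towards the end fence and its two sockets facing away from it. Push it fully home into the corner so that it bears on the end fence and the side fence at once, with a firm steady push of about 10 N on each but no ramming, and finish like that, still holding it pressed into the corner so that a mate can screw it down. Leave the other loose things on the bench where they are.

Things in the scene. Friction and masses are not known exactly. Their poses are not given: they have to be found in the camera images.
- unit: the sonar unit to mount: grey metal box 120 long (x) by 56 wide (y) by 70 high (z) mm, about 0.55 kg, loose, standing upright on the bench. Origin: centre of the underside of the box. Two round dark sockets side by side (18 mm across, standing out 14 mm, at mid height) on its -x end; its +x end is plain. Can be gripped across the 56 mm width by the upper part, above the height of the fences
- plain_end (a point): centre of the unit's plain +x end face, 60 mm from the unit's origin along its x and 35 mm up
- plate: fixed aluminium mounting plate lying on the bench, 190 (x) by 140 (y) by 8 (z) mm, rigid, smooth like its fences (friction about 0.25 on the unit). Origin: centre of its underside, on the bench; z up. Inner faces of its fences: x = +75 mm (end fence) and y = +45 mm (side fence) in its frame; the unit is home with its axes parallel to the plate's, its origin at x = +15, y = +17, z = +8 mm in the plate's frame
- end_fence: fixed rigid dark steel bar on the plate across its +x end, 12 (x) by 70 (y) by 22 (z) mm, its top 30 mm above the bench. Origin: its centre, at (81, -5, 19) mm in the plate's frame. The unit's plain end bears on its -x face
- side_fence: fixed rigid dark steel bar on the plate along its +y side, 135 (x) by 12 (y) by 22 (z) mm, its top 30 mm above the bench. Origin: its centre, at (-7.5, 51, 19) mm in the plate's frame. The unit's +y long side bears on its -y face
- short_unit: bystander: a shorter grey box with one socket, 75 by 56 by 50 mm; not the one to mount. Origin: centre of its underside. It and the sonar unit may stand in each other's places
- tape: bystander: roll of black tape lying flat, 68 mm across, 20 high. Origin: centre of its underside
- mug: bystander: white mug, 80 mm across, 90 high. Origin: centre of its underside
- tub: bystander: white tub with blue cap, 72 mm across, 100 high. Origin: centre of its underside
- driver: bystander: screwdriver lying on the bench to the left of the plate. Origin: on its lower side
Mind the look-alikes: they are no part of the job. Leave any orange or purple look-alike of the unit alone.

How it is judged:
By the outcome, as a careful person would: the job done as asked, in the order asked, and still so for the second after the job is handed in, while the arm keeps its last pose, push and grip.
It also fails if it takes over 48 s, if anything falls off the work surface, if the arm or the gripper's body presses on something with over 40 N, if the wrist force passes 120 N, or if a joint passes its speed limit or range.

## Working session

There is one attempt and no reset: what is moved stays moved. The work goes in short steps, Python scripts to look and compute and a tool call to move; the robot and the scene stay as the last step left them, time stands still between calls to the robot, and variables do not carry over. Pictures are saved under pics/ and viewed, at most 10 in all, crops included, and the job is handed in when it is done.

Besides the shell and the picture viewer there is one more tool, called after "Emit:" as name([rows], argument=value, ...), one row to a line, values as JSON. drive_tool: Moves the arm, as the interface text tells. Its arguments: {"type":"object","properties":{"rows":{"type":"array","items":{"type":"array","items":{"type":"number"}}},"grip_force":{"type":"number"}},"required":["rows"]}

```bash
mkdir -p pics; cat > h.py <<'E'
import numpy as np, cv2
from station import sensors, eyes, workorder
def snap(n,f):
    im=eyes.get_image(n); cv2.imwrite('pics/'+f,cv2.cvtColor(im,cv2.COLOR_RGB2BGR)); return im
def cal(n):
    c=eyes.get_calibration(n); K=np.array([[c['fx'],0,c['cx']],[0,c['fy'],c['cy']],[0,0,1.]])
    return K,np.array(c['rvec'],float),np.array(c['tvec'],float)
def ray(n,uv,z):
    K,r,t=cal(n); R=cv2.Rodrigues(r)[0]; o=-R.T@t
    d=R.T@np.linalg.inv(K)@np.array([*uv,1.]); return o+d*(z-o[2])/d[2]
def proj(n,P):
    K,r,t=cal(n); return cv2.projectPoints(np.array(P,float).reshape(-1,3),r,t,K,None)[0][:,0]
E
python3 - <<'E'
from h import *
snap('top','t0.png');snap('side','s0.png')
s=sensors.get_state();print(s)
for n in('top','side'):
    K,r,t=cal(n);R=cv2.Rodrigues(r)[0];print(n,K[0],-R.T@t,R)
E
```

```text
{'clock': 0.1, 'joints': array([ 1.09576477,  0.52197669, -0.03631963,  1.59993357,  0.02117853,
        1.02113053, -0.11279937]), 'dq': array([-4.91939796e-05, -6.89517462e-04,  1.87475960e-03, -3.14934349e-04,
        7.51835304e-04,  1.41098908e-03,  1.56116887e-03]), 'joint_torque': array([ 3.98122764e-03, -9.28485417e+01,  1.98429063e+00, -3.70533729e+01,
        1.82083767e-02,  5.29963771e-03,  1.26829245e-04]), 'position': array([ 0.24601344, -0.5742111 ,  0.23077573]), 'eef_rot': array([-3.07645487e+00, -6.31323569e-01,  4.29076178e-04]), 'ft_force': array([-0.47741219,  0.11914264,  0.03717208]), 'wrist_torque': array([ 0.01420869, -0.02490332, -0.02699678]), 'finger_force': 0.0, 'opening': 0.08540005606018425}
top [500.03707126   0.         278.60289266] [ 0.42604973 -0.02309041  1.23752098] [[ 0.02130505 -0.99950514 -0.02314229]
 [-0.99558064 -0.01909242 -0.09194932]
 [ 0.09146197  0.024999   -0.99549473]]
side [467.45709019   0.         275.289835  ] [0.17287184 0.7319791  0.92758979] [[-0.90291216 -0.42973837 -0.00863544]
 [-0.30841323  0.6617311  -0.68336903]
 [ 0.29938424 -0.61435892 -0.73002205]]
```

View pics/t0.png

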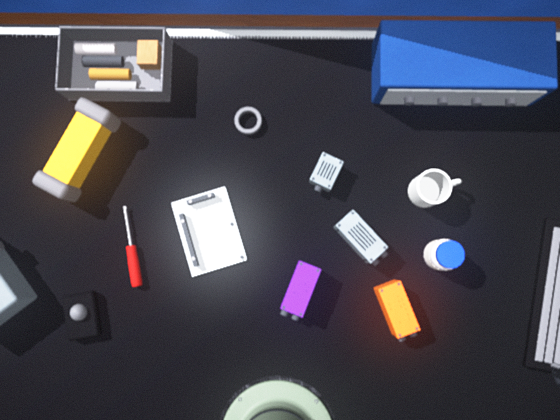

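View pics/s0.png

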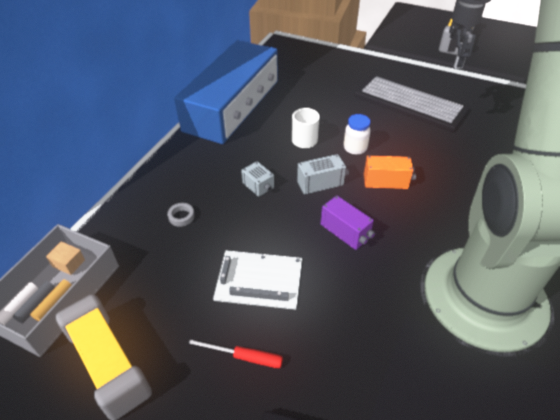

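Candidates: grey (361,237) top, long with two sockets; grey (326,172), shorter with one socket; purple (301,290) and orange (398,310) look-alikes. The grey one at (361,237) fits; I'll confirm it in an enlarged crop that also shows the plate.

```bash
python3 - <<'E'
from h import *
im=cv2.imread('pics/t0.png')[145:285,165:400]
cv2.imwrite('pics/c0.png',cv2.resize(im,None,fx=3.4,fy=3.4,interpolation=cv2.INTER_CUBIC))
im=cv2.imread('pics/s0.png')[145:315,200:360]
cv2.imwrite('pics/c1.png',cv2.resize(im,None,fx=3.5,fy=3.5,interpolation=cv2.INTER_CUBIC))
E
```

```text
(no output)
```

View pics/c0.png

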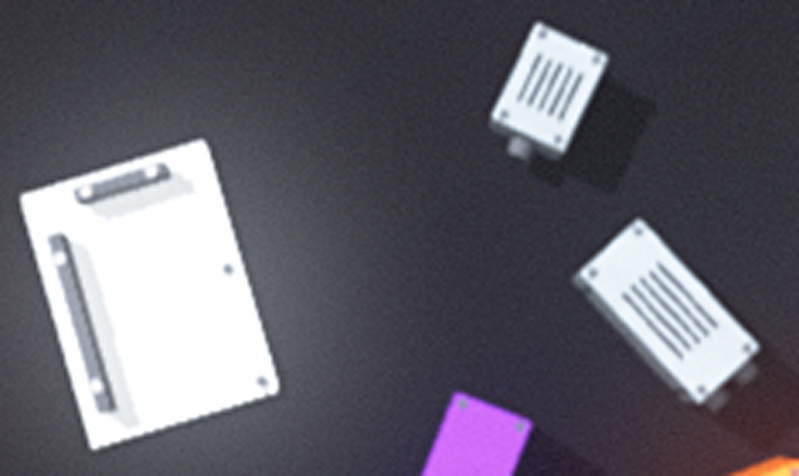

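View pics/c1.png

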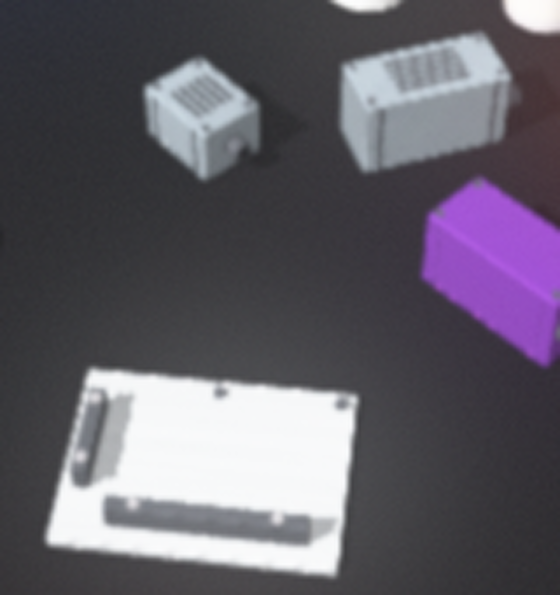

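Confirmed: the long grey box at crop (667,312) has two sockets at (715,400) and (748,372), with its plain end up-left. The plate's end fence is at crop (122,183) and its side fence at (83,325). Next, a pose fit using both views.

```bash
cat >> h.py <<'E'
from scipy.optimize import least_squares
def fit(obs,x0):  # obs: (cam,local xyz,uv)
    def pts(p,L):
        c,s=np.cos(p[2]),np.sin(p[2]); L=np.array(L); return np.c_[p[0]+c*L[:,0]-s*L[:,1],p[1]+s*L[:,0]+c*L[:,1],L[:,2]]
    def f(p): return np.concatenate([(proj(n,pts(p,[o[1] for o in obs if o[0]==n]))-[o[2] for o in obs if o[0]==n]).ravel() for n in {o[0] for o in obs}])
    r=least_squares(f,x0,loss='soft_l1'); return r.x,np.round(f(r.x),1)
E
python3 - <<'E'
from h import *
T=lambda c:((c[0]+.5)/3.4-.5+165,(c[1]+.5)/3.4-.5+145)
S=lambda c:((c[0]+.5)/3.5-.5+200,(c[1]+.5)/3.5-.5+145)
a,b=.095,.07
pt=[('top',(a,b,.008),T((22,196))),('top',(a,-b,.008),T((207,141))),('top',(-a,-b,.008),T((277,388))),('top',(-a,b,.008),T((94,448)))]
ps=[('side',(a,-b,.008),S((90,370))),('side',(-a,-b,.008),S((357,395))),('side',(-a,b,.008),S((337,573))),('side',(a,b,.008),S((47,544)))]
a,b,h=.06,.028,.07
ut=[('top',(a,b,h),T((577,275))),('top',(a,-b,h),T((640,220))),('top',(-a,-b,h),T((759,348))),('top',(-a,b,h),T((698,403)))]
us=[('side',(a,-b,h),S((342,65))),('side',(-a,-b,h),S((480,33))),('side',(-a,b,h),S((511,78))),('side',(a,b,h),S((366,106))),('side',(a,b,0),S((368,171)))]
for nm,A,B,x0 in(('plate',pt,ps,(.5,.1,.2)),('unit',ut,us,(.45,-.2,.7))):
    for o in (A,B,A+B):
        p,r=fit(o,x0);print(nm,p[:2].round(4),np.degrees(p[2]).round(2),abs(r).max())
R=cv2.Rodrigues(sensors.get_state()['eef_rot'])[0];print(R)
E
```

```text
plate [0.4941 0.1796] 18.08 0.6
plate [0.4878 0.1791] 18.32 0.8
plate [0.4907 0.1791] 18.1 2.0
unit [ 0.4849 -0.1871] 43.56 0.6
unit [ 0.4802 -0.1915] 43.39 1.3
unit [ 0.4828 -0.1884] 43.35 2.6
[[ 9.19180026e-01  3.93837345e-01 -4.74389104e-04]
 [ 3.93837626e-01 -9.19179535e-01  9.52418992e-04]
 [-6.09505892e-05 -1.06227679e-03 -9.99999434e-01]]
```

Emit:
drive_tool([
  [0, 0.02, 0.032, 0, 0, 0, 2],
  [0, 0.04, 0.064, 0, 0, 0, 4],
  [0, 0.06, 0.096, 0, 0, 0, 6],
  [0, 0.08, 0.128, 0, 0, 0, 8],
  [0, 0.1, 0.16, 0, 0, 0, 10],
  [0, 0.12, 0.192, 0, 0, 0, 12],
  [0, 0.14, 0.224, 0, 0, 0, 14],
  [0, 0.16, 0.256, 0, 0, 0, 16],
  [0, 0.18, 0.288, 0, 0, 0, 18],
  [0, 0.2, 0.32, 0, 0, 0, 20],
  [0, 0.22, 0.355, -0.02, 0, 0, 20],
  [0, 0.237, 0.385, -0.04, 0, 0, 20.2],
], grip_force=60)

```text
clock: 1.1
position: [0.4837, -0.1891, 0.1924]
eef_rot: [2.918, 1.161, 0.003]
ft_force: [1.4, -0.6, -0.5]
opening: 0.085
finger_force: 0.0
```

Emit:
drive_tool([
  [0, 0, 0, -0.03, 0, 0, 0],
  [0, 0, 0, -0.06, 0, 0, 0],
  [0, 0, 0, -0.08, 0, 0, 0],
  [0, 0, 0, -0.08, 0, 0, 0],
  [0, 0, 0, -0.08, 0, 0, 0],
])

```text
clock: 1.52
position: [0.482, -0.1905, 0.1117]
eef_rot: [-2.918, -1.161, 0.002]
ft_force: [0.3, 0.5, 0.4]
opening: 0.0856
finger_force: 0.0
```

```bash
python3 - <<'E'
from h import *
a=snap('top','t1.png');b=snap('side','s1.png')
f=lambda im,y,x:cv2.resize(im[y:y+140,x:x+130],None,fx=3,fy=3,interpolation=cv2.INTER_CUBIC)
cv2.imwrite('pics/c2.png',np.hstack([f(a,170,290),f(b,100,270)])[:,:,::-1])
s=sensors.get_state();print(s['position'],s['ft_force'],cv2.Rodrigues(s['eef_rot'])[0][:,0])
E
```

```text
[ 0.48303553 -0.19095492  0.11331147] [ 0.06162418 -0.71838703  0.76112317] [7.26942405e-01 6.86698141e-01 6.34610032e-04]
```

View pics/c2.png

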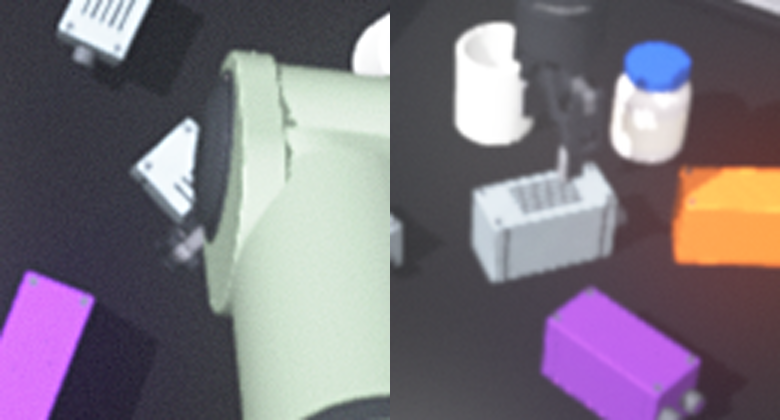

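```bash
python3 - <<'E'
from h import *
p=np.array([.483,-.191,.113]);d=np.array([-.687,.727,0])
for z in(0,.012):
  for k in(.043,.055): print(z,k,[ (proj(n,[p+s*k*d+[0,0,z]])).round(1).tolist() for n in('top','side') for s in(1,-1)])
E
```

```text
0 0.043 [[[351.6, 249.1]], [[379.7, 223.3]], [[327.5, 162.3]], [[315.5, 142.6]]]
0 0.055 [[[347.6, 252.7]], [[383.6, 219.7]], [[329.2, 165.2]], [[313.9, 140.0]]]
0.012 0.043 [[[352.2, 248.9]], [[380.7, 222.9]], [[327.8, 158.9]], [[315.8, 139.2]]]
0.012 0.055 [[[348.2, 252.6]], [[384.6, 219.3]], [[329.6, 161.8]], [[314.2, 136.6]]]
```

Emit:
drive_tool([
  [0, 0, 0, -0.025, 0, 0, 0],
  [0, 0, 0, -0.05, 0, 0, 0],
  [0, 0, 0, -0.07, 0, 0, 0],
  [0, 0, 0, -0.083, 0, 0, 0],
  [0, 0, 0, -0.083, 0, 0, 0],
  [0, 0, 0, -0.083, 0, 0, 0],
])

```text
clock: 2.12
position: [0.483, -0.1909, 0.0301]
eef_rot: [2.919, 1.161, 0.001]
ft_force: [0.2, 0.1, -0.4]
opening: 0.0851
finger_force: 0.0
```

Emit:
drive_tool([
  [0.2, 0, 0, 0, 0, 0, 0],
  [0.4, 0, 0, 0, 0, 0, 0],
  [0.6, 0, 0, 0, 0, 0, 0],
  [0.8, 0, 0, 0, 0, 0, 0],
  [1, 0, 0, 0, 0, 0, 0],
  [1, 0, 0, 0, 0, 0, 0],
  [1, 0, 0, 0, 0, 0, 0],
  [1, 0, 0, 0, 0, 0, 0],
  [1, 0, 0, 0, 0, 0, 0],
  [1, 0, 0, 0, 0, 0, 0],
  [1, 0, 0, 0, 0, 0, 0],
], grip_force=60)

```text
clock: 3.03
position: [0.483, -0.1909, 0.0304]
eef_rot: [2.918, 1.161, 0.002]
ft_force: [-2.7, 1.2, 15.5]
opening: 0.0549
finger_force: 61.5
```

Emit:
drive_tool([
  [1, 0, 0, 0.01, 0, 0, 0],
  [1, 0, 0, 0.03, 0, 0, 0],
  [1, 0, 0, 0.06, 0, 0, 0],
  [1, 0, 0, 0.09, 0, 0, 0],
  [1, 0, 0, 0.11, 0, 0, 0],
  [1, 0, 0, 0.11, 0, 0, 0],
  [1, 0, 0, 0.11, 0, 0, 0],
])

```text
clock: 3.62
position: [0.4827, -0.1909, 0.1401]
eef_rot: [2.918, 1.16, 0.002]
ft_force: [-0.2, -0.5, -7.5]
opening: 0.0554
finger_force: 67.4
```

Emit:
drive_tool([
  [1, 0, 0.02, 0, 0, 0, -2],
  [1, 0, 0.05, 0, 0, 0, -4],
  [1, 0, 0.085, 0, 0, 0, -7],
  [1, 0, 0.12, 0, 0, 0, -10],
  [1, 0, 0.155, 0, 0, 0, -13],
  [1, 0, 0.19, 0, 0, 0, -16],
  [1, 0, 0.225, 0, 0, 0, -19],
  [1, 0, 0.26, 0, 0, 0, -22],
  [1, 0, 0.295, 0, 0, 0, -25],
  [1, 0, 0.33, 0, 0, 0, -25.3],
  [1, 0, 0.355, 0, 0, 0, -25.3],
  [1, 0, 0.364, 0, 0, 0, -25.3],
])

```text
clock: 4.62
position: [0.4811, 0.1776, 0.1377]
eef_rot: [-3.1, -0.501, 0.003]
ft_force: [-0.5, 0.8, -6.5]
opening: 0.0555
finger_force: 67.1
```

Emit:
drive_tool([
  [1, 0, 0, -0.02, 0, 0, 0],
  [1, 0, 0, -0.04, 0, 0, 0],
  [1, 0, 0, -0.05, 0, 0, 0],
  [1, 0, 0, -0.05, 0, 0, 0],
  [1, 0, 0, -0.05, 0, 0, 0],
])

```text
clock: 5.03
position: [0.482, 0.1729, 0.0885]
eef_rot: [3.102, 0.493, -0.003]
ft_force: [0.0, -0.8, -5.6]
opening: 0.0554
finger_force: 66.7
```

```bash
python3 - <<'E'
from h import *
a=snap('top','t2.png');b=snap('side','s2.png')
f=lambda im,y,x:cv2.resize(im[y:y+150,x:x+130],None,fx=3,fy=3,interpolation=cv2.INTER_CUBIC)
cv2.imwrite('pics/c3.png',np.hstack([f(a,155,150),f(b,180,190)])[:,:,::-1])
s=sensors.get_state();print(s['position'],s['ft_force'],cv2.Rodrigues(s['eef_rot'])[0][:,0],s['joints'])
E
```

```text
[0.48278794 0.17323725 0.08961438] [-0.32304433  0.72408417 -5.80748427] [9.50666744e-01 3.10213597e-01 5.15422267e-04] [-0.35600333  0.55745524 -0.13886481  2.00256096  0.13222895  0.5894413
 -1.83951084]
```

View pics/c3.png

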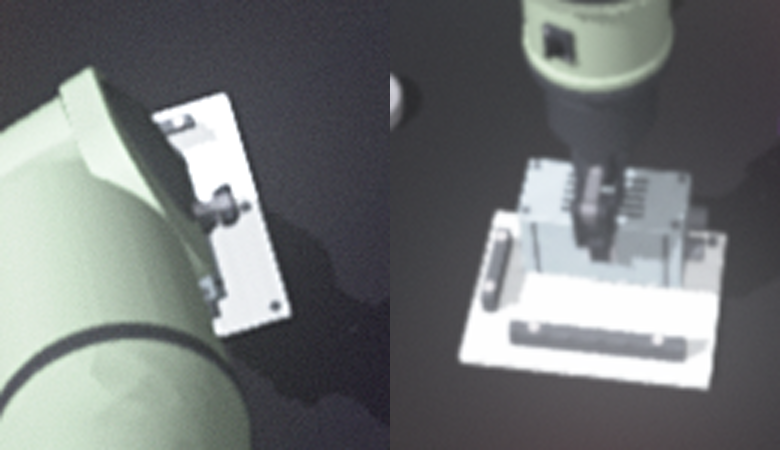

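The unit hangs level over the plate with its sockets away from the end fence (side crop: sockets at 697,220; end fence at 497,265). Next step is to lower it.

Emit:
drive_tool([
  [1, 0, 0, -0.02, 0, 0, 0],
  [1, 0, 0, -0.035, 0, 0, 0],
  [1, 0, 0, -0.045, 0, 0, 0],
  [1, 0, 0, -0.048, 0, 0, 0],
  [1, 0, 0, -0.048, 0, 0, 0],
  [1, 0, 0, -0.048, 0, 0, 0],
])

```text
clock: 5.63
position: [0.4829, 0.1735, 0.0417]
eef_rot: [-3.102, -0.494, -0.001]
ft_force: [0.4, 0.1, -6.3]
opening: 0.0552
finger_force: 66.8
```

Emit:
drive_tool([
  [1, 0, 0, -0.001, 0, 0, 0],
  [1, 0, 0, -0.002, 0, 0, 0],
  [1, 0, 0, -0.002, 0, 0, 0],
  [1, 0, 0, -0.002, 0, 0, 0],
])

```text
clock: 5.97
position: [0.4826, 0.1734, 0.0393]
eef_rot: [-3.102, -0.494, -0.001]
ft_force: [0.1, -0.2, -5.8]
opening: 0.0552
finger_force: 66.9
```

Emit:
drive_tool([
  [1, 0, 0, -0.0005, 0, 0, 0],
  [1, 0, 0, -0.001, 0, 0, 0],
  [1, 0, 0, -0.001, 0, 0, 0],
  [1, 0, 0, -0.001, 0, 0, 0],
])

```text
clock: 6.3
position: [0.4826, 0.1734, 0.0385]
eef_rot: [-3.102, -0.494, -0.001]
ft_force: [-2.8, -1.4, 5.5]
opening: 0.0552
finger_force: 68.4
```

Emit:
drive_tool([
  [1, 0, 0, -0.0003, 0, 0, 0],
  [1, 0, 0, -0.0007, 0, 0, 0],
  [1, 0, 0, -0.0007, 0, 0, 0],
  [1, 0, 0, -0.0007, 0, 0, 0],
])

```text
clock: 6.63
position: [0.4826, 0.1734, 0.0385]
eef_rot: [3.102, 0.494, 0.001]
ft_force: [-7.9, -2.8, 23.4]
opening: 0.0556
finger_force: 70.6
```

Emit:
drive_tool([
  [1, 0, 0, 0.0008, 0, 0, 0],
  [1, 0, 0, 0.0008, 0, 0, 0],
  [1, 0, 0, 0.0008, 0, 0, 0],
])

```text
clock: 6.88
position: [0.4826, 0.1735, 0.0385]
eef_rot: [-3.102, -0.494, -0.001]
ft_force: [-2.9, -0.3, 8.6]
opening: 0.0552
finger_force: 68.9
```

Emit:
drive_tool([
  [1, 0.0014, 0.0019, 0, 0, 0, 0],
  [1, 0.0034, 0.0048, 0, 0, 0, 0],
  [1, 0.0055, 0.0077, 0, 0, 0, 0],
  [1, 0.0075, 0.0106, 0, 0, 0, 0],
  [1, 0.0096, 0.0134, 0, 0, 0, 0],
  [1, 0.0116, 0.0163, 0, 0, 0, 0],
  [1, 0.013, 0.0182, 0, 0, 0, 0],
  [1, 0.0137, 0.0192, 0, 0, 0, 0],
  [1, 0.0137, 0.0192, 0, 0, 0, 0],
])

```text
clock: 7.63
position: [0.4965, 0.1925, 0.0385]
eef_rot: [3.102, 0.494, 0.001]
ft_force: [-1.6, -1.9, 7.6]
opening: 0.0552
finger_force: 68.6
```

Emit:
drive_tool([
  [1, -0.0002, 0.0007, 0, 0, 0, 0],
  [1, -0.0005, 0.0014, 0, 0, 0, 0],
  [1, -0.0006, 0.0019, 0, 0, 0, 0],
  [1, -0.0006, 0.0019, 0, 0, 0, 0],
])

```text
clock: 7.97
position: [0.4962, 0.1941, 0.0385]
eef_rot: [3.102, 0.493, 0.002]
ft_force: [0.6, -3.0, 5.1]
opening: 0.0555
finger_force: 68.4
```

Emit:
drive_tool([
  [1, -0.0002, 0.0006, 0, 0, 0, 0],
  [1, -0.0004, 0.0012, 0, 0, 0, 0],
  [1, -0.0004, 0.0012, 0, 0, 0, 0],
  [1, -0.0004, 0.0012, 0, 0, 0, 0],
])

```text
clock: 8.3
position: [0.4958, 0.1954, 0.0385]
eef_rot: [3.102, 0.493, 0.002]
ft_force: [0.8, -3.5, 5.5]
opening: 0.0555
finger_force: 68.4
```

Emit:
drive_tool([
  [1, -0.0002, 0.0006, 0, 0, 0, 0],
  [1, -0.0003, 0.0009, 0, 0, 0, 0],
  [1, -0.0003, 0.0009, 0, 0, 0, 0],
  [1, -0.0003, 0.0009, 0, 0, 0, 0],
])

```text
clock: 8.63
position: [0.4956, 0.1962, 0.0385]
eef_rot: [3.102, 0.493, 0.002]
ft_force: [0.3, -3.9, 5.7]
opening: 0.0554
finger_force: 68.4
```

Emit:
drive_tool([
  [1, -0.0002, 0.0006, 0, 0, 0, 0],
  [1, -0.0003, 0.001, 0, 0, 0, 0],
  [1, -0.0003, 0.001, 0, 0, 0, 0],
  [1, -0.0003, 0.001, 0, 0, 0, 0],
])

```text
clock: 8.97
position: [0.4952, 0.1972, 0.0385]
eef_rot: [3.102, 0.493, 0.002]
ft_force: [1.0, -3.4, 5.5]
opening: 0.0556
finger_force: 68.4
```

Emit:
drive_tool([
  [1, -0.0002, 0.0006, 0, 0, 0, 0],
  [1, -0.0003, 0.0009, 0, 0, 0, 0],
  [1, -0.0003, 0.0009, 0, 0, 0, 0],
  [1, -0.0003, 0.0009, 0, 0, 0, 0],
])

```text
clock: 9.3
position: [0.495, 0.1981, 0.0385]
eef_rot: [3.102, 0.493, 0.002]
ft_force: [1.5, -3.5, 6.1]
opening: 0.0551
finger_force: 68.4
```

Emit:
drive_tool([
  [1, -0.0002, 0.0006, 0, 0, 0, 0],
  [1, -0.0003, 0.001, 0, 0, 0, 0],
  [1, -0.0003, 0.001, 0, 0, 0, 0],
  [1, -0.0003, 0.001, 0, 0, 0, 0],
])

```text
clock: 9.63
position: [0.4948, 0.1987, 0.0385]
eef_rot: [3.102, 0.493, 0.002]
ft_force: [1.4, -5.7, 5.8]
opening: 0.055
finger_force: 68.4
```

Emit:
drive_tool([
  [1, -0.0002, 0.0006, 0, 0, 0, 0],
  [1, -0.0003, 0.0009, 0, 0, 0, 0],
  [1, -0.0003, 0.0009, 0, 0, 0, 0],
  [1, -0.0003, 0.0009, 0, 0, 0, 0],
])

```text
clock: 9.97
position: [0.4947, 0.1988, 0.0385]
eef_rot: [3.101, 0.492, 0.002]
ft_force: [4.0, -10.1, 6.4]
opening: 0.0554
finger_force: 68.5
```

Side fence contact, about 8 N. Next, along towards the end fence.

Emit:
drive_tool([
  [1, 0.0006, 0.0002, 0, 0, 0, 0],
  [1, 0.0012, 0.0004, 0, 0, 0, 0],
  [1, 0.0019, 0.0006, 0, 0, 0, 0],
  [1, 0.0024, 0.0008, 0, 0, 0, 0],
  [1, 0.0024, 0.0008, 0, 0, 0, 0],
  [1, 0.0024, 0.0008, 0, 0, 0, 0],
])

```text
clock: 10.47
position: [0.4957, 0.1991, 0.0385]
eef_rot: [3.1, 0.492, -0.003]
ft_force: [-7.3, -14.3, 17.8]
opening: 0.0554
finger_force: 70.0
```

Emit:
drive_tool([
  [1, 0.0006, 0.0002, 0, 0, 0, 0],
  [1, 0.001, 0.0003, 0, 0, 0, 0],
  [1, 0.001, 0.0003, 0, 0, 0, 0],
  [1, 0.001, 0.0003, 0, 0, 0, 0],
])

```text
clock: 10.8
position: [0.4966, 0.1994, 0.0385]
eef_rot: [3.1, 0.492, -0.003]
ft_force: [-8.0, -12.4, 17.6]
opening: 0.0552
finger_force: 70.1
```

Emit:
drive_tool([
  [1, 0.0006, 0.0002, 0, 0, 0, 0],
  [1, 0.001, 0.0003, 0, 0, 0, 0],
  [1, 0.001, 0.0003, 0, 0, 0, 0],
  [1, 0.001, 0.0003, 0, 0, 0, 0],
])

```text
clock: 11.13
position: [0.4977, 0.1997, 0.0385]
eef_rot: [3.1, 0.492, -0.003]
ft_force: [-7.9, -14.0, 18.7]
opening: 0.0552
finger_force: 70.1
```

Emit:
drive_tool([
  [1, 0.0005, 0.0002, 0.0004, 0, 0, 0],
  [1, 0.001, 0.0003, 0.0004, 0, 0, 0],
  [1, 0.001, 0.0003, 0.0004, 0, 0, 0],
  [1, 0.001, 0.0003, 0.0004, 0, 0, 0],
])

```text
clock: 11.47
position: [0.4987, 0.2001, 0.0385]
eef_rot: [3.1, 0.493, -0.002]
ft_force: [-4.6, -11.1, 6.7]
opening: 0.0556
finger_force: 68.7
```

Emit:
drive_tool([
  [1, 0.0006, 0.0002, 0, 0, 0, 0],
  [1, 0.001, 0.0003, 0, 0, 0, 0],
  [1, 0.001, 0.0003, 0, 0, 0, 0],
  [1, 0.001, 0.0003, 0, 0, 0, 0],
])

```text
clock: 11.8
position: [0.4993, 0.2003, 0.0385]
eef_rot: [3.1, 0.492, -0.004]
ft_force: [-7.3, -11.4, 11.7]
opening: 0.0553
finger_force: 69.4
```

Emit:
drive_tool([
  [1, 0.0006, 0.0002, 0, 0, 0, 0],
  [1, 0.001, 0.0003, 0, 0, 0, 0],
  [1, 0.001, 0.0003, 0, 0, 0, 0],
  [1, 0.001, 0.0003, 0, 0, 0, 0],
])

```text
clock: 12.13
position: [0.4992, 0.2002, 0.0385]
eef_rot: [3.1, 0.493, -0.007]
ft_force: [-15.7, -14.5, 19.4]
opening: 0.0556
finger_force: 70.2
```

Emit:
drive_tool([
  [1, 0, 0, 0.0003, 0, 0, 0],
  [1, 0, 0, 0.0005, 0, 0, 0],
  [1, 0, 0, 0.0005, 0, 0, 0],
])

```text
clock: 12.38
position: [0.4993, 0.2003, 0.0386]
eef_rot: [3.1, 0.493, -0.007]
ft_force: [-11.8, -12.2, 9.2]
opening: 0.0551
finger_force: 68.5
```

```bash
cat >> h.py <<'E'
def rep():
    s=sensors.get_state();R=cv2.Rodrigues(s['eef_rot'])[0];c,q=.950,.311
    f=s['ft_force'];print('pos',s['position'],'yaw',np.degrees(np.arctan2(R[1,0],R[0,0])),'down',R[:,2],'Fx^',c*f[0]+q*f[1],'Fy^',-q*f[0]+c*f[1],'Fz',f[2],'M',s['wrist_torque'],s['opening'],s['clock'])
E
python3 - <<'E'
from h import *
rep()
b=snap('side','s3.png')
cv2.imwrite('pics/c4.png',cv2.resize(b[200:330,200:330],None,fx=4.5,fy=4.5,interpolation=cv2.INTER_CUBIC)[:,:,::-1])
rep()
E
```

```text
pos [0.49927897 0.20029829 0.03861341] yaw 18.061969206935785 down [-0.00388353 -0.00375517 -0.99998541] Fx^ -14.94825320323563 Fy^ -7.9066042294576855 Fz 9.168949545937725 M [-2.46188848  1.87693406  0.44357878] 0.05505964500507661 12.3833
pos [0.49930882 0.20026947 0.03863202] yaw 18.059317114502072 down [-0.00385542 -0.00376931 -0.99998546] Fx^ -14.50599918391773 Fy^ -8.830175085805903 Fz 8.750271148060795 M [-2.42994968  1.85848998  0.44467265] 0.0552545602869472 12.4333
```

View pics/c4.png

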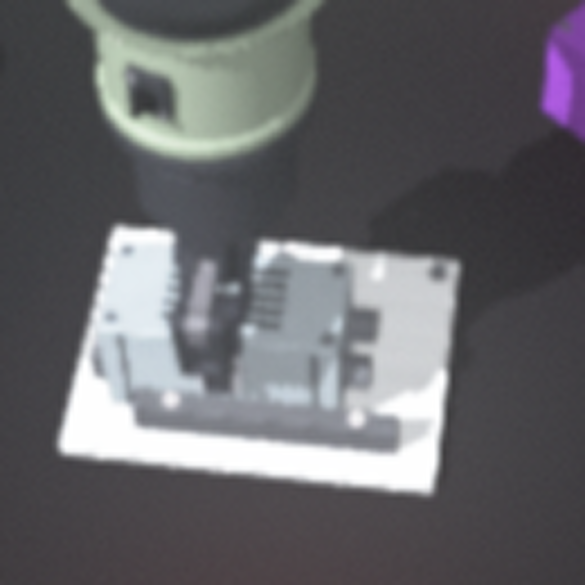

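Picture: the unit stands on the plate inside both fences, with its plain end at the end fence (crop ~105,360) and its sockets away from it (360,345). The positive yaw moment suggests it bears on the rear corner, so I'll turn it slightly positive until flush.

Emit:
drive_tool([
  [1, 0, 0, 0, 0, 0, 0.1],
  [1, 0, 0, 0, 0, 0, 0.3],
  [1, 0, 0, 0, 0, 0, 0.3],
  [1, 0, 0, 0, 0, 0, 0.3],
])

```text
clock: 12.77
position: [0.4993, 0.2002, 0.0387]
eef_rot: [3.099, 0.498, -0.007]
ft_force: [-11.4, -12.2, 9.2]
opening: 0.0551
finger_force: 68.9
```

```bash
python3 -c "
from h import *
rep()"
```

```text
pos [0.49933127 0.20024846 0.03865385] yaw 18.27039010240949 down [-0.00397063 -0.00354068 -0.99998585] Fx^ -14.56655597617734 Fy^ -8.02036259817779 Fz 9.228445679903968 M [-2.43962025  2.00180984 -0.68283741] 0.055142434371088955 12.7667
```

Emit:
drive_tool([
  [1, 0, 0.0002, 0, 0, 0, -0.1],
  [1, -0.0002, 0.0005, 0, 0, 0, -0.18],
  [1, -0.0002, 0.0005, 0, 0, 0, -0.18],
  [1, -0.0002, 0.0005, 0, 0, 0, -0.18],
])

```text
clock: 13.1
position: [0.4993, 0.2003, 0.0387]
eef_rot: [3.099, 0.494, -0.007]
ft_force: [-9.7, -14.5, 9.0]
opening: 0.0553
finger_force: 68.9
```

```bash
python3 -c "
from h import *
rep()"
```

```text
pos [0.49930286 0.20033241 0.0386674 ] yaw 18.128328275504536 down [-0.00372117 -0.00415651 -0.99998444] Fx^ -13.730150281160359 Fy^ -10.780751238753185 Fz 8.958683994817704 M [-2.9170041   1.80496048  0.07887914] 0.055307721816138224 13.1
```

Forces are right. The tool leans about 0.3° under the push, so I'll counter that to keep the unit flat.

Emit:
drive_tool([
  [1, 0, 0, 0, 0.15, -0.15, 0],
  [1, 0, 0, 0, 0.3, -0.3, 0],
  [1, 0, 0, 0, 0.3, -0.3, 0],
  [1, 0, 0, 0, 0.3, -0.3, 0],
])

```text
clock: 13.43
position: [0.4994, 0.2003, 0.0385]
eef_rot: [-3.102, -0.495, -0.003]
ft_force: [-8.0, -12.9, 6.1]
opening: 0.0556
finger_force: 68.3
```

```bash
python3 -c "
from h import *
rep()"
```

```text
pos [0.49938946 0.20030218 0.03850338] yaw 18.123942835616635 down [ 0.00158135  0.00110497 -0.99999814] Fx^ -11.650280424395708 Fy^ -9.765127162134014 Fz 6.079170427779811 M [-3.21908166  1.58815942 -0.0729043 ] 0.05555090442324073 13.4333
```

Emit:
drive_tool([
  [1, 0.0001, 0.0001, 0, 0, 0, 0],
  [1, 0.0002, 0.0002, 0, 0, 0, 0],
  [1, 0.0002, 0.0002, 0, 0, 0, 0],
  [1, 0.0002, 0.0002, 0, 0, 0, 0],
  [1, 0.0002, 0.0002, 0, 0, 0, 0],
  [1, 0.0002, 0.0002, 0, 0, 0, 0],
  [1, 0.0002, 0.0002, 0, 0, 0, 0],
  [1, 0.0002, 0.0002, 0, 0, 0, 0],
])

```text
clock: 14.1
position: [0.4994, 0.2003, 0.0385]
eef_rot: [-3.102, -0.495, -0.002]
ft_force: [-10.0, -14.9, 7.6]
opening: 0.0556
finger_force: 68.8
```

```bash
python3 -c "
from h import *
rep()
b=snap('side','s4.png')
cv2.imwrite('pics/c5.png',cv2.resize(b[190:310,200:340],None,fx=5,fy=5,interpolation=cv2.INTER_CUBIC)[:,:,::-1])
rep()"
```

```text
pos [0.4993564  0.20027439 0.03850029] yaw 18.12243422963073 down [ 1.08364937e-03  6.62371598e-04 -9.99999193e-01] Fx^ -14.159732079780994 Fy^ -11.005237491476525 Fz 7.597892691085779 M [-3.42538901  1.89458814  0.02607959] 0.05559626365984139 14.1
pos [0.49936768 0.20031273 0.03851838] yaw 18.12230256371284 down [ 1.10792259e-03  7.12873353e-04 -9.99999132e-01] Fx^ -14.460551099567258 Fy^ -11.376944560314893 Fz 7.904077994933344 M [-3.40429395  1.80938807  0.01487747] 0.05531609217336478 14.15
```

View pics/c5.png

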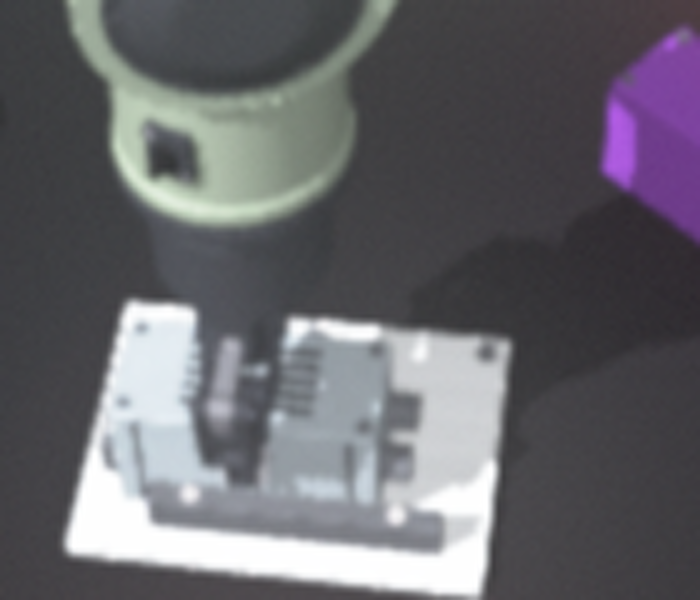

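The unit sits flat in the corner: plain end on the end fence (crop ~115,450), long side along the side fence (300,510), sockets facing away (400,435). The push is steady at about 10 N on each fence after allowing for friction.

```bash
python3 -c "
from h import *
print(workorder.close_job())"
```

```text
the job is handed in; nothing more can be done
None
```

The larger grey sonar unit is flat on the plate, plain end to the end fence and sockets facing away, still gripped and pressed into the corner. The push is about 11 N on the side fence and an estimated 9–14 N on the end fence, since friction can't be separated out. The job was handed in at about 14 s, and I don't have the verdict.

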